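# Index the ship's-wheel drilling dial to the red line

### The job

Push the yellow peg of the blue dial with a fingertip, slowly and gently, turning the dial either way until its white index mark lines up with the red line on the metal collar around it, then leave it there and move clear. Only push: do not grip or lift the peg or dial, and leave the model ship, glue bottle and wooden spool where they are.

Things in the scene. Friction and masses are not known exactly. Their poses are not given: they have to be found in the camera images.
- jig: Indexing jig fixed to the bench: a wooden board 250 x 250 mm, 18 mm thick, with a round graduated metal collar (216 mm across, top 40 mm above the bench) and the blue dial in its middle. Origin at the centre of the board's underside, on the dial's axis; its x axis points from the axis along the red line, z up.
- dial (a joint): Angle of the blue dial relative to the jig, rad, growing counter-clockwise seen from above. 0 (or any whole turn) means that the white index mark is exactly at the red line. It turns all the way round in both directions without stops; light friction holds it where it is left (about 2 N at the peg keeps it moving) and it does not coast. The dial (disc 166 mm across, top face 42 mm above the bench) only rests on its spindle and would lift off if pulled up.
- dial_axis (a point): Centre of the dial on its turning axis, at the height of the disc's top face (42 mm above the bench). A round wheel blank 60 mm across and 8 mm high with a brass nut 20 mm across and 12 mm high is clamped on the disc here.
- index_mark (a point): Outer end of the white index mark at the rim of the dial, on the disc's top face, 83 mm from the axis. The mark is a radial line 6 mm wide and 24 mm long. It turns with the dial.
- target_line (a point): Inner end of the red line, 83 mm from the axis, at the height of the disc's top face, where the index mark must come. The line is radial, 6 mm wide, 24 mm long, painted on the collar; all other lines of the scale are thin and black. The point's x axis points radially outwards along the line, its y axis along the rim.
- peg_top (a point): Centre of the top of the yellow upright finger peg, 16 mm in diameter, standing 45 mm above the disc (its top 87 mm above the bench), 58 mm from the axis, exactly opposite the index mark. It turns with the dial.
- ship: Bystander: wooden model sailing ship, 180 mm long, 66 mm wide over the sails, 145 mm high, loose. Origin at the centre of its underside, x towards its bow. Not to be moved.
- glue: Bystander: white glue bottle with an orange cap, 48 mm in diameter, 110 mm high, loose. Origin at the centre of its underside.
- spool: Bystander: wooden thread spool, 40 mm in diameter, 40 mm high, loose. Origin at the centre of its underside.

How it is judged:
At the end, for the whole second after the job is handed in: The dial rests still in its seat with the white index mark at the red line, centre to centre within 5 mm along the rim (the lines are 6 mm wide; about 3.4 degrees) (y of index_mark in the frame of target_line between -0.005 and 0.005 m and x of index_mark in the frame of target_line above -0.01 m and z of index_mark in the frame of target_line below 0.003 m and velocity of joint dial between -0.05 and 0.05 rad/s); the robot touches nothing.
It fails at once if the dial is lifted out of its seat by more than 5 mm (z of peg_top in the frame of dial_axis above 0.05 m).
It fails at once if the peg or dial is gripped or pushed hard (more than 20 N from the fingers) (contact force between the fingers and jig above 20 N).
It fails at once if the dial is spun or flicked (faster than 2.5 rad/s) (velocity of joint dial above 2.5 rad/s or velocity of joint dial below -2.5 rad/s).
It fails at once if the ship, bottle or spool is moved by more than 15 mm or tipped over (distance of any of ship, glue, spool from where it was at the start of the episode above 0.015 m or angle between any of ship, glue's own z axis and vertical above 0.3 rad).
It also fails if it takes over 48 s, if anything falls off the work surface, if the arm or the gripper's body presses on something with over 40 N, if the wrist force passes 120 N, or if a joint passes its speed limit or range.

### The arm

A 6-joint arm with a two-finger parallel gripper is mounted at the origin on the work surface. World frame = base frame: x ahead of the robot, y to its left, z up, the work surface at z = 0. Lengths are in m, angles in rad, forces in N, time in s.
With the tool pointing down it reaches from about 0.375 to 0.9 m from the base axis. Payload 3.1 kg.
Tool frame: the origin (TCP) lies on the centre line of the jaws, within the pads' length; the fingertips stand 25 mm ahead of it and the grasp point (between the pads) lies 6 mm ahead of it; x points along the fingers, y is the direction in which the jaws open and shut, and the axes are right-handed (so a half turn about x gives the same grasp; the last joint's range is limited). The gripper opens to 87 mm and grips with 3 to 60 N. Pads are 19 mm wide; open, the fingers measure 117 mm over their backs; the gripper's body (75 mm by 190 mm) begins 51 mm behind the grasp point.
Start: joints at [1.018, 0.527, 1.433, -0, 1.181, -0.178], TCP at [0.229, 0.582, 0.221] pointing down, gripper open.
Joint ranges: [-3.08, 3.08], [-0.75, 2.2], [0.22, 2.44], [-1.43, 4.57], [0, 2.65], [-2.85, 2.85]. Speed limits (rad/s): [2.79, 2.79, 3.14, 3.14, 3.14, 3.14].

### API

Orientations are given as a unit quaternion [x, y, z, w].
In Python, from rig import robot gives the robot as it stands. The module is installed in compiled form; this text tells all that it offers.
- The arm moves only by the tool move_arm, never from a script. Its argument "commands" is a list of rows, each a list of 5 numbers: the gripper's target within -1 to 1 (shut at 1, half-way at 0, fully open at -1), then the shift along the tool's x, y, z in mm, then the turn about the tool's x in degrees. A call has 1 to 8 rows; each row is the pose to reach, as a shift and turn from the pose commanded when the call began, along the tool's axes at that moment; what a row does not reach only later rows make up. A row lasts 1/12 s, in which the tool goes at most 41.7 mm and 7.16 degrees, less where a joint would pass 70% of its speed; a pose out of reach is approached as far as the arm can. A call with a gripper value outside its range is refused whole. The fingers move at their own pace and stop on an object; "newtons" is the grip in N (left out, the last holds). Time passes only in rows, so rows that repeat a pose let the fingers close. It gives the time, the measured TCP pose, the force and the opening at its end, in the units of the state.
- robot.get_obs(): the state, without advancing time (a new reading comes with each control period).
- robot.camera(name): name is "scene" or "top"; returns a dict with "image" (400x640x3 uint8, red, green, blue), "fx", "fy", "cx", "cy" (pixels), "xyz" and "rotation" of the camera in the world. Camera axes: x right, y down, z forward; pixel columns grow to the right and rows downward; lengths in m; the calibration is good to about 2 mm. A picture is of the moment at which its call begins. There is no depth.
- robot.hand_in(): hands the job in, once; it reports no verdict.
Trained networks look in a picture, given as the dict that the camera call returned (one of the last four; its "shot" number tells which), for a name from the list of things; names that differ only in an ending like _2 or _b are one class to them, and where a whole thing is asked for, a point or a joint stands for the part that bears it (a point fixed in the world has none). Each returns a list of dicts, best first, with "p" (0 to 1); they miss things now and then, are a little off and sometimes report something else, mostly with a low value. They report only what shows in the picture. A call takes as long as a camera call.
- robot.regions_of(picture, name): "pixels" (400x640 bool, what is visible of it) and "bbox" ([left, top, right, bottom] in pixels, round what is visible of it).
The state is a dict: "time": time; "q": joint angles; "joint_velocities": joint speeds; "joint_torque": joint torques, N m; "position": TCP position; "tool_rot": TCP orientation; "ft_force": force on the tool from outside, world axes, zero at the start; "moment": the same for the moment, N m; "grip_width": finger opening in m.
Only numpy, scipy, OpenCV 4.12 (cv2) and the standard library are available. Lean on these libraries where they do the work, as an engineer would, in place of code of your own. Each camera call takes 0.05 s, during which the arm holds its last target.

## Working session

There is one attempt and no reset: what is moved stays moved. The work goes in short steps, Python scripts to look and compute and a tool call to move; the robot and the scene stay as the last step left them, time stands still between calls to the robot, and variables do not carry over. Pictures are saved under pics/ and viewed, and the job is handed in when it is done.

Besides the shell and the picture viewer there is one more tool, called after ">>>" as name([rows], argument=value, ...), one row to a line, values as JSON. move_arm: Moves the arm, as the interface text tells. Its arguments: {"type":"object","properties":{"commands":{"type":"array","items":{"type":"array","items":{"type":"number"}}},"newtons":{"type":"number"}},"required":["commands"]}

```bash
mkdir -p pics
python3 - <<'E'
from rig import robot
import cv2,numpy as np
o=robot.get_obs();print({k:np.round(v,3) for k,v in o.items()})
for n in("scene","top"):
    c=robot.camera(n);cv2.imwrite(f"pics/{n}0.png",c["image"][:,:,::-1]);print(n,c["fx"],c["cx"],c["cy"],c["xyz"],c["rotation"])
    for t in("peg_top","index_mark","target_line","dial","jig","ship","glue","spool"):
        try: print(t,[(round(r["p"],2),r["bbox"],int(r["pixels"].sum())) for r in robot.regions_of(c,t)[:2]])
        except Exception as e: print(t,e)
E
```

```text
{'time': np.float64(0.0), 'q': array([ 1.017,  0.528,  1.434, -0.   ,  1.181, -0.179]), 'joint_velocities': array([-0.001, -0.001,  0.   , -0.   ,  0.001,  0.   ]), 'joint_torque': array([ 1.0000e-03, -4.4003e+01, -1.7659e+01,  6.3000e-02,  5.8000e-02,
       -0.0000e+00]), 'position': array([0.228, 0.581, 0.22 ]), 'tool_rot': array([ 0.131,  0.695, -0.132,  0.694]), 'ft_force': array([ 0.612, -0.051, -0.215]), 'moment': array([ 0.002, -0.03 ,  0.021]), 'grip_width': np.float64(0.087)}
scene 370.6366796316104 316.92625415707073 193.10105258018663 [1.05154067 0.50641534 0.5623808 ] [ 0.34796935  0.81888677 -0.42077341 -0.17689411]
peg_top [(0.93, [259.6, 175.7, 331.2, 215.3], 2209)]
index_mark [(0.95, [258.9, 177.6, 324.5, 215.5], 2190)]
target_line [(0.72, [223.5, 166.5, 368.6, 258.0], 6935)]
dial [(0.8, [258.9, 179.8, 327.6, 214.6], 2195)]
jig [(0.88, [228.0, 167.3, 366.1, 257.7], 6953)]
ship [(0.75, [319.1, 211.0, 389.1, 282.2], 2579), (0.52, [260.9, 176.0, 330.6, 215.1], 2147)]
glue [(0.64, [231.1, 135.7, 246.7, 177.6], 564)]
spool [(0.51, [375.7, 199.6, 394.4, 219.6], 312)]
top 408.9997828050704 319.5390127088473 194.13471142360984 [0.44430184 0.06259637 0.95313314] [ 0.7148446  -0.69680091  0.04654827 -0.03604082]
peg_top [(0.78, [323.9, 154.7, 396.4, 225.4], 4196)]
index_mark [(0.76, [325.2, 156.3, 396.3, 225.2], 4094)]
target_line [(0.5, [272.1, 233.8, 290.0, 251.0], 232)]
dial [(0.67, [323.3, 154.9, 397.2, 226.9], 4221)]
jig [(0.82, [297.6, 131.4, 415.4, 252.6], 11511)]
ship [(0.89, [237.6, 118.1, 266.0, 201.4], 1371)]
glue [(0.58, [447.8, 184.1, 480.7, 206.9], 552)]
spool [(0.81, [268.4, 235.3, 290.5, 249.5], 253), (0.57, [297.6, 131.6, 416.8, 249.7], 11581)]
```

Run:
```python
import cv2
a=cv2.imread("pics/top0.png");cv2.imwrite("pics/topcrop.png",cv2.resize(a[120:260,230:490],None,fx=3,fy=3,interpolation=cv2.INTER_CUBIC))
```

```text
(no output)
```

View pics/scene0.png

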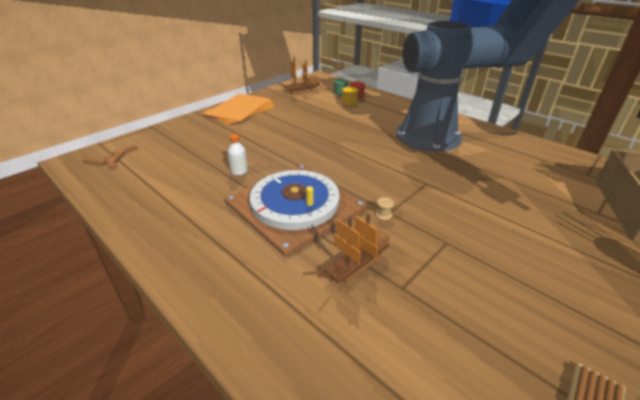

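View pics/topcrop.png

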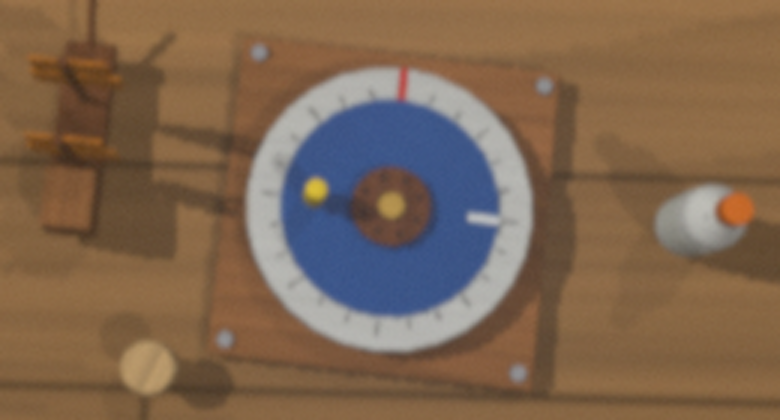

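Top view (crop ×3, offset 230,120): the red line is at (403,84), the white mark at (483,218), the peg at (316,189) and the hub near (390,208). The ship is left, the spool lower left and the glue right. Next I'll compute positions.

```bash
cat > h.py <<'E'
from rig import robot
import cv2,numpy as np
from scipy.spatial.transform import Rotation as R
def ray(c,uv,z):
    d=np.array([(uv[0]-c["cx"])/c["fx"],(uv[1]-c["cy"])/c["fy"],1.]);d=R.from_quat(c["rotation"]).apply(d) if np.size(c["rotation"])==4 else c["rotation"]@d
    p=np.array(c["xyz"]);return p+d*(z-p[2])/d[2]
def blob(m,c,z,near=None):
    n,l,s,ce=cv2.connectedComponentsWithStats(m.astype(np.uint8))
    return sorted([(int(s[i,4]),np.round(ce[i],1),np.round(ray(c,ce[i],z),4)) for i in range(1,n) if s[i,4]>5],key=lambda t:-t[0])[:3]
def look(c,pr=True):
    r=max(robot.regions_of(c,"jig"),key=lambda r:r["p"]); x0,y0,x1,y1=map(int,r["bbox"])
    M=np.zeros((400,640),bool);M[y0-2:y1+3,x0-2:x1+3]=1
    hsv=cv2.cvtColor(c["image"],cv2.COLOR_RGB2HSV).astype(int);H,S,V=hsv[...,0],hsv[...,1],hsv[...,2]
    blue=M&(H>100)&(H<128)&(S>110)
    red=M&((H<6)|(H>170))&(S>110)&(V>120)
    yel=M&(H>20)&(H<35)&(S>120)&(V>120)
    k=cv2.morphologyEx(blue.astype(np.uint8),cv2.MORPH_OPEN,np.ones((3,3)))
    cn=max(cv2.findContours(k,cv2.RETR_EXTERNAL,cv2.CHAIN_APPROX_NONE)[0],key=cv2.contourArea)
    hull=cv2.convexHull(cn);e=cv2.fitEllipse(hull)
    inner=np.zeros((400,640),np.uint8);cv2.fillConvexPoly(inner,hull,1)
    inner=cv2.dilate(inner,np.ones((3,3)))>0
    white=inner&(S<90)&(V>140)
    hp=np.array([ray(c,p[0],.042)[:2] for p in hull]);(cc,rad)=cv2.minEnclosingCircle(hp.astype(np.float32))
    print("dial ell",np.round(e[0],1),np.round(ray(c,e[0],.042),4),"circ",np.round(cc,4),round(rad,4))
    print("red",blob(red,c,.042));print("yel",blob(yel,c,.087));print("white",blob(white,c,.042))
E
python3 - <<'E'
from h import *
c=robot.camera("top");look(c)
for t,z in(("ship",.05),("glue",.055),("spool",.04)):
    b=robot.regions_of(c,t)[0]["bbox"]; print(t,[np.round(ray(c,(x,y),z)[:2],3) for x,y in((b[0],b[1]),(b[2],b[3]))])
o=robot.get_obs();print(np.round(R.from_quat(o["tool_rot"]).as_matrix(),3))
c=robot.camera("scene");look(c)
E
```

```text
dial ell [359.5 189. ] [ 0.5655 -0.0392  0.042 ] circ [ 0.5662 -0.0395] 0.0797
red [(15, array([363.7, 147.7]), array([ 0.6605, -0.0477,  0.042 ]))]
yel [(40, array([334.8, 183.2]), array([0.5706, 0.0189, 0.087 ]))]
white [(54, array([390.2, 192.4]), array([ 0.5595, -0.1086,  0.042 ])), (49, array([383.3, 165.2]), array([ 0.6212, -0.0926,  0.042 ])), (30, array([335.3, 213.9]), array([0.508 , 0.0141, 0.042 ]))]Traceback (most recent call last):
  File "<stdin>", line 4, in <module>
IndexError: list index out of range
```

Run:
```python
from h import *
c=robot.camera("top")
for t,z in(("ship",.05),("glue",.055),("spool",.04)):
  for r in robot.regions_of(c,t)[:1]:
    b=r["bbox"]; print(t,[np.round(ray(c,(x,y),z)[:2],3) for x,y in((b[0],b[1]),(b[2],b[3]))])
o=robot.get_obs();print(np.round(R.from_quat(o["tool_rot"]).as_matrix(),3))
c=robot.camera("scene");look(c)
```

```text
ship [array([0.721, 0.238]), array([0.527, 0.165])]
glue [array([ 0.576, -0.247]), array([ 0.541, -0.308])]
spool [array([0.468, 0.157]), array([0.424, 0.114])]
[[ 0.     0.366  0.931]
 [-0.     0.931 -0.366]
 [-1.     0.     0.   ]]
dial ell [294.1 194.4] [ 0.5734 -0.0343  0.042 ] circ [ 0.5688 -0.0386] 0.0794
red []
yel [(107, array([309.2, 195.3]), array([0.5945, 0.0387, 0.087 ]))]
white [(137, array([301.9, 199.6]), array([ 0.5752, -0.0057,  0.042 ])), (71, array([276.8, 180.3]), array([ 0.5623, -0.1104,  0.042 ])), (14, array([309.1, 186.1]), array([ 0.5238, -0.0331,  0.042 ]))]
```

>>> move_arm([
  [1,-4,-20,30,5],
  [1,-8,-42,62,11],
  [1,-12,-64,94,18],
  [1,-15,-86,126,25],
  [1,-15,-108,158,32],
  [1,-15,-130,190,39],
  [1,-15,-152,222,45],
  [1,-15,-174,254,50],
], newtons=5)

```text
time: 2.02
position: [0.4022, 0.3251, 0.2365]
tool_rot: [0.415, 0.573, -0.414, 0.573]
ft_force: [1.2, 0.9, 0.3]
grip_width: 0.0416
```

```bash
cat >> h.py <<'E'
def to(target,head):
    o=robot.get_obs();M=R.from_quat(o["tool_rot"]).as_matrix();p=o["position"]
    h=np.degrees(np.arctan2(M[1,1],M[0,1]))
    print("t",o["time"],"p",np.round(p,4),"head",round(h,2),"q6",round(o["q"][5],2),"F",np.round(o["ft_force"],2),"w",round(o["grip_width"],4))
    print("shift mm",np.round(M.T@(np.array(target)-p)*1000,1),"turn",round(h-head,2))
E
python3 -c "
from h import *
to([.615,.015,.235],-5)"
```

```text
t 2.0167 p [0.4022 0.3251 0.2365] head 18.26 q6 0.14 F [1.18 0.91 0.27] w 0.0416
shift mm [  1.5 104.9 361.2] turn 23.26
```

>>> move_arm([
  [1,0,11,38,4],
  [1,0,22,77,8],
  [1,0,33,115,12],
  [1,0,45,154,16],
  [1,0,56,192,20],
  [1,0,67,230,23.3],
  [1,0,78,268,23.3],
  [1,0,88,305,23.3],
])

```text
time: 2.68
position: [0.5829, 0.0635, 0.2363]
tool_rot: [0.521, 0.478, -0.52, 0.479]
ft_force: [0.4, 0.4, 0.6]
grip_width: 0.0007
```

```bash
python3 -c "
from h import *
to([.615,.015,.235],-5)"
```

```text
t 2.6833 p [0.5829 0.0635 0.2363] head -4.81 q6 0.0 F [0.43 0.37 0.64] w 0.0007
shift mm [ 1.3 36.  45.6] turn 0.19
```

>>> move_arm([
  [1,0,18,23,0],
  [1,0,36,45.5,0],
  [1,20,36,45.5,0],
  [1,50,36,45.5,0],
  [1,80,36,45.5,0],
  [1,110,36,45.5,0],
  [1,135,36,45.5,0],
  [1,144,36,45.5,0],
])

```text
time: 3.35
position: [0.6112, 0.0173, 0.0883]
tool_rot: [-0.519, -0.481, 0.522, -0.477]
ft_force: [-0.2, -0.4, -0.2]
grip_width: 0.0004
```

Run:
```python
from h import *
to([.594,.0168,.092],-5)
for n in("scene","top"):
    c=robot.camera(n);im=c["image"][:,:,::-1]
    cr=im[110:270,200:420] if n=="scene" else im[110:270,250:470]
    cv2.imwrite(f"pics/{n}1.png",cv2.resize(cr,None,fx=3,fy=3,interpolation=cv2.INTER_CUBIC))
```

```text
t 3.35 p [0.6112 0.0173 0.0883] head -4.79 q6 -0.07 F [-0.23 -0.44 -0.18] w 0.0004
shift mm [ -3.6 -17.1   2. ] turn 0.21
```

View pics/scene1.png

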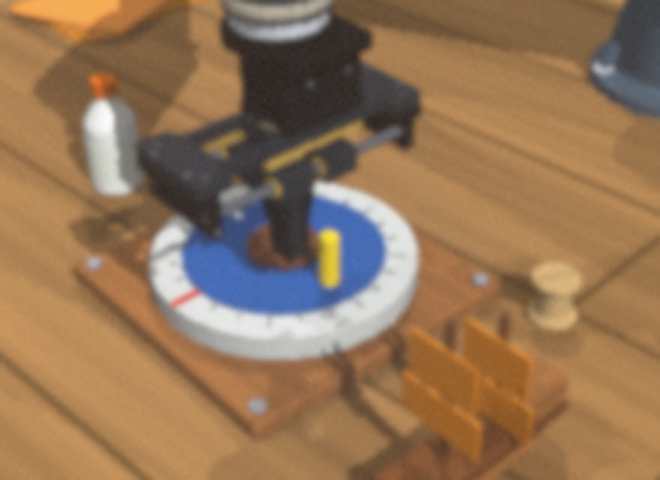

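View pics/top1.png

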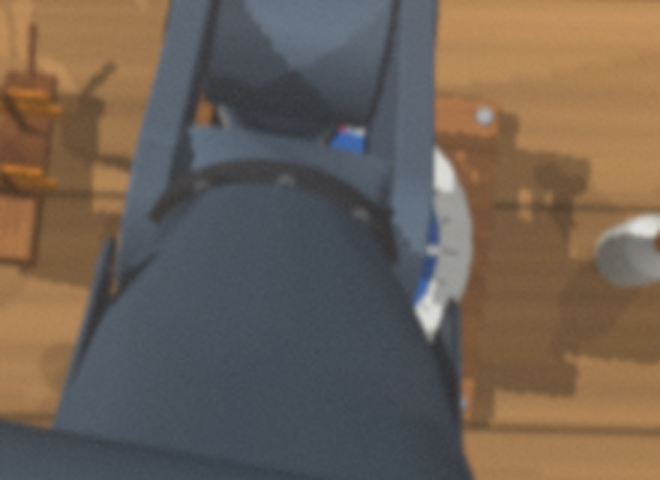

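Run:
```python
from h import *
c=robot.camera("scene")
q=R.from_quat(c["rotation"])
for n,P in dict(tip=(.611,.017,.063),pegtop=(.5706,.0189,.087),pegbot=(.5706,.0189,.042),ax=(.566,-.0393,.042),red=(.6605,-.0477,.042)).items():
    d=q.inv().apply(np.array(P)-c["xyz"]);u=d[0]/d[2]*c["fx"]+c["cx"],d[1]/d[2]*c["fy"]+c["cy"]
    print(n,np.round([(u[0]-200)*3,(u[1]-110)*3]))
```

```text
tip [292. 280.]
pegtop [331. 232.]
pegbot [332. 280.]
ax [285. 247.]
red [187. 294.]
```

Run:
```python
from h import *
c=robot.camera("scene");im=c["image"][:,:,::-1]
cv2.imwrite("pics/z2.png",cv2.resize(im[160:230,250:340],None,fx=8,fy=8,interpolation=cv2.INTER_CUBIC))
```

```text
(no output)
```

View pics/z2.png

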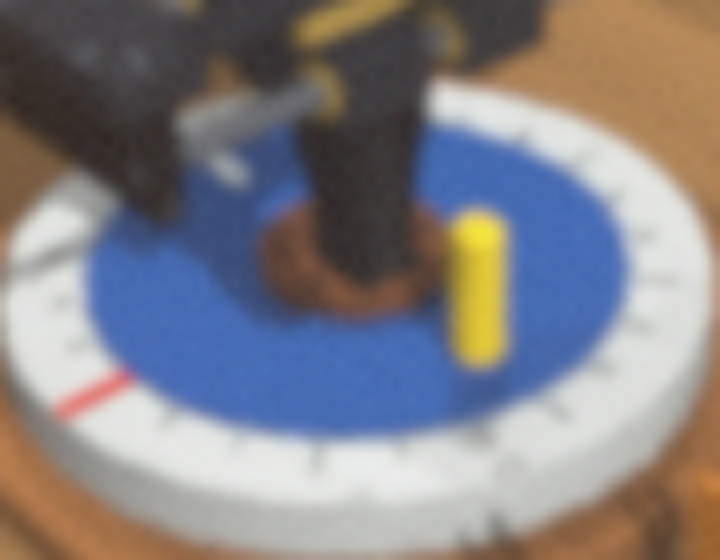

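Run:
```python
from h import *
c=robot.camera("scene")
for z in(.055,.063,.07,.08,.09,.1): print(z,np.round(ray(c,(296.3,194.4),z),4))
to([.594,.0168,.092],-5)
```

```text
0.055 [ 0.5819 -0.0171  0.055 ]
0.063 [ 0.5893 -0.0088  0.063 ]
0.07 [ 0.5958 -0.0016  0.07  ]
0.08 [0.6051 0.0087 0.08  ]
0.09 [0.6143 0.019  0.09  ]
0.1 [0.6236 0.0293 0.1   ]
t 3.6 p [0.6154 0.017  0.0939] head -4.77 q6 -0.07 F [ 0.93  0.64 -0.42] w 0.0002
shift mm [  1.8 -21.3   1.9] turn 0.23
```

Run:
```python
from h import *
c=robot.camera("scene");im=c["image"][:,:,::-1].copy()
q=R.from_quat(c["rotation"]);o=robot.get_obs();M=R.from_quat(o["tool_rot"]).as_matrix();p=o["position"];print(p)
def pj(P):
    d=q.inv().apply(np.array(P)-c["xyz"]);return d[0]/d[2]*c["fx"]+c["cx"],d[1]/d[2]*c["fy"]+c["cy"]
im=cv2.resize(im[110:270,200:420],None,fx=3.6,fy=3.6,interpolation=cv2.INTER_CUBIC)
def dot(P,col):
    u=pj(P);cv2.circle(im,(int((u[0]-200)*3.6),int((u[1]-110)*3.6)),3,col,-1)
for x in(0,25):
  for y in(-15,15):
    for z in(-10,10): dot(p+M@np.array([x,y,z])/1000,(0,255,0) if x else (0,255,255))
for y in(-95,95):
  for z in(-37,37): dot(p+M@np.array([-45,y,z])/1000,(255,0,255))
cv2.imwrite("pics/z3.png",im)
```

```text
[0.6154945  0.01695226 0.09416107]
```

View pics/z3.png

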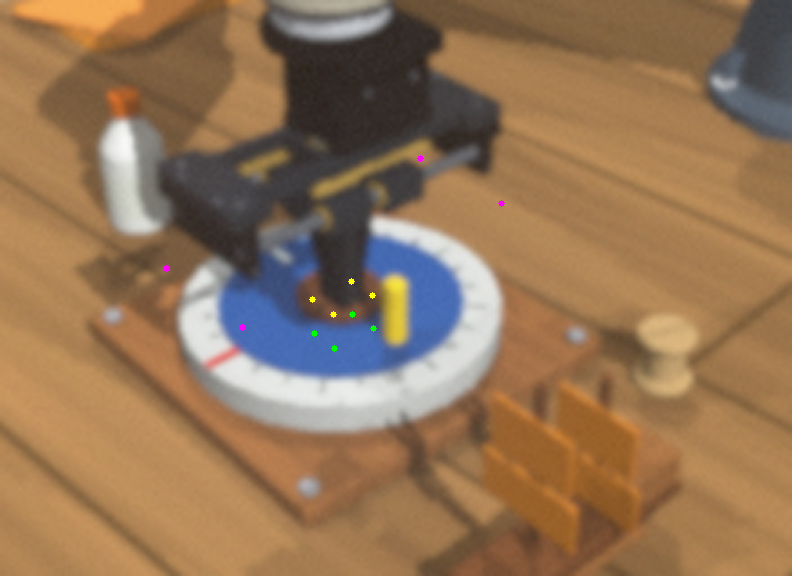

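Run:
```python
from h import *
for n,f in(("top","pics/top0.png"),("scene","pics/scene0.png")):
    c=robot.camera(n);im=cv2.imread(f);q=R.from_quat(c["rotation"])
    def dot(P,col):
        d=q.inv().apply(np.array(P)-c["xyz"]);u=d[0]/d[2]*c["fx"]+c["cx"],d[1]/d[2]*c["fy"]+c["cy"];print(n,P,np.round(u))
        if abs(u[0])<2000 and d[2]>0: cv2.circle(im,(int(u[0]),int(u[1])),2,col,-1)
    dot((0,0,0),(0,255,0))
    for z in(.195,.22,.265): dot((.229,.582,z),(255,0,255))
    cv2.imwrite(f"pics/{n}p.png",im)
```

```text
top (0, 0, 0) [336. 447.]
top (0.229, 0.582, 0.195) [ 15. 358.]
top (0.229, 0.582, 0.22) [  4. 362.]
top (0.229, 0.582, 0.265) [-17. 370.]
scene (0, 0, 0) [428. 136.]
scene (0.229, 0.582, 0.195) [674. 183.]
scene (0.229, 0.582, 0.22) [682. 171.]
scene (0.229, 0.582, 0.265) [698. 148.]
```

View pics/topp.png

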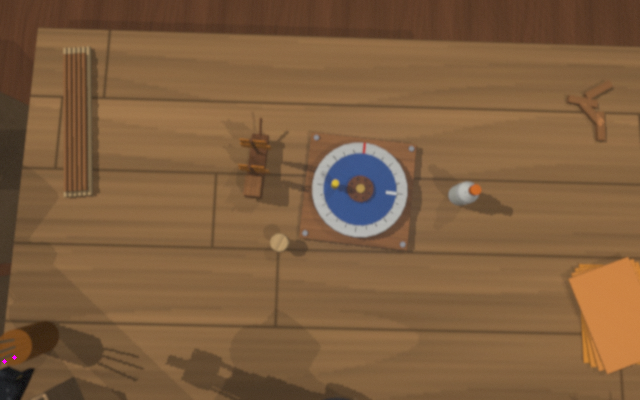

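View pics/scenep.png

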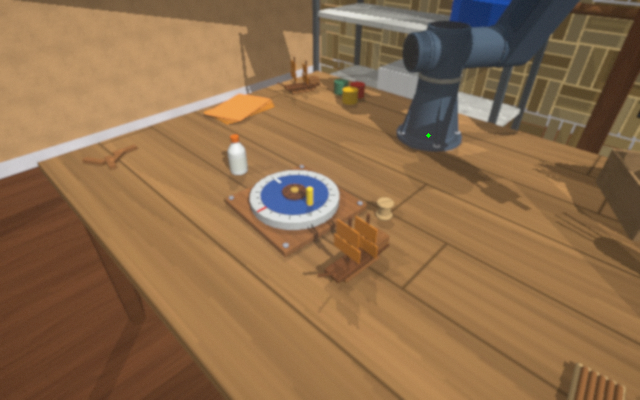

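Run:
```python
from h import *
c=robot.camera("top");im=c["image"][:,:,::-1].copy();q=R.from_quat(c["rotation"]);o=robot.get_obs();M=R.from_quat(o["tool_rot"]).as_matrix();p=o["position"];print(np.round(p,4),np.round(o["q"],3))
def dot(P,col):
    d=q.inv().apply(np.array(P)-c["xyz"]);u=d[0]/d[2]*c["fx"]+c["cx"],d[1]/d[2]*c["fy"]+c["cy"];cv2.circle(im,(int(u[0]),int(u[1])),2,col,-1)
dot(p,(0,255,0));dot(p+np.array([0,0,.2]),(0,255,255))
for y in(-95,95):
  for z in(-37,37): dot(p+M@np.array([-45,y,z])/1000,(255,0,255))
cv2.imwrite("pics/topq.png",im)
```

```text
[0.6149 0.0171 0.0938] [-0.154  0.675  1.565 -0.     0.899 -0.071]
```

View pics/topq.png

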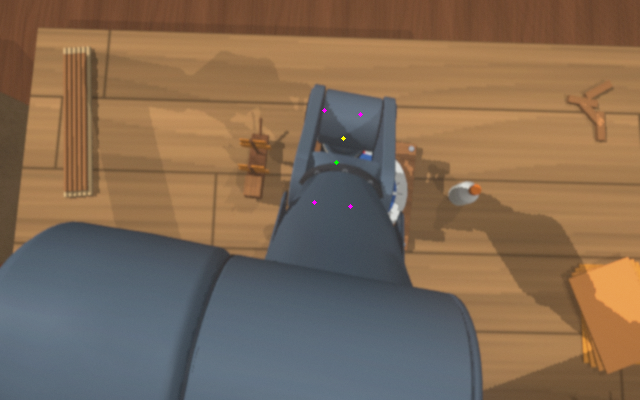

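Reported tool pose and scene picture disagree: the finger shows at about (296,194), while its projection is about 9 px lower. I'll probe gently by force.

>>> move_arm([
  [1,0,-3,1.5,0],
  [1,0,-6,1.5,0],
  [1,0,-9,1.5,0],
  [1,0,-12,1.5,0],
  [1,0,-15,1.5,0],
  [1,0,-17,1.5,0],
  [1,0,-18,1.5,0],
  [1,0,-18,1.5,0],
])

```text
time: 4.47
position: [0.5955, 0.0172, 0.0921]
tool_rot: [-0.52, -0.479, 0.52, -0.479]
ft_force: [-0.5, -0.0, 0.3]
grip_width: 0.0006
```

```bash
cat >> h.py <<'E'
def pic(name):
    c=robot.camera("scene");im=c["image"][:,:,::-1]
    cv2.imwrite(f"pics/{name}.png",cv2.resize(im[140:240,225:345],None,fx=6,fy=6,interpolation=cv2.INTER_CUBIC))
    return c
E
python3 - <<'E'
from h import *
pic("s4");to([.594,.0168,.092],-5)
E
```

```text
t 4.5167 p [0.5958 0.0172 0.0921] head -4.77 q6 -0.08 F [ 0.2   0.84 -1.  ] w 0.0004
shift mm [ 0.1 -1.7  0.5] turn 0.23
```

View pics/s4.png

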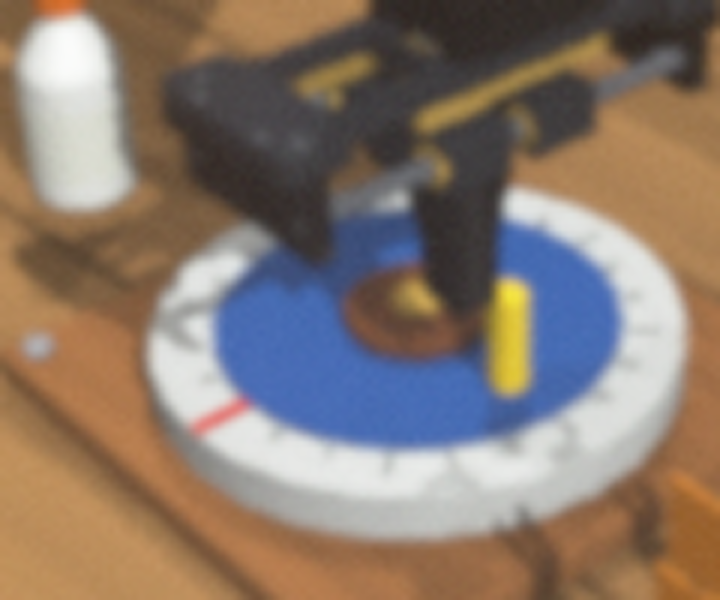

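>>> move_arm([
  [1,0,-2,0,0],
  [1,0,-4,0,0],
  [1,0,-6,0,0],
  [1,0,-8,0,0],
  [1,0,-10,0,0],
  [1,0,-12,0,0],
  [1,0,-13,0,0],
  [1,0,-13,0,0],
])

```text
time: 5.18
position: [0.5825, 0.0182, 0.0922]
tool_rot: [-0.52, -0.479, 0.52, -0.479]
ft_force: [0.4, -0.4, 0.4]
grip_width: 0.0002
```

Run:
```python
from h import *
pic("s5");to([.594,.0168,.092],-5)
```

```text
t 5.2333 p [0.5827 0.0182 0.0922] head -4.77 q6 -0.08 F [ 0.45 -0.16 -0.56] w 0.0005
shift mm [ 0.2 11.3  0.5] turn 0.23
```

View pics/s5.png

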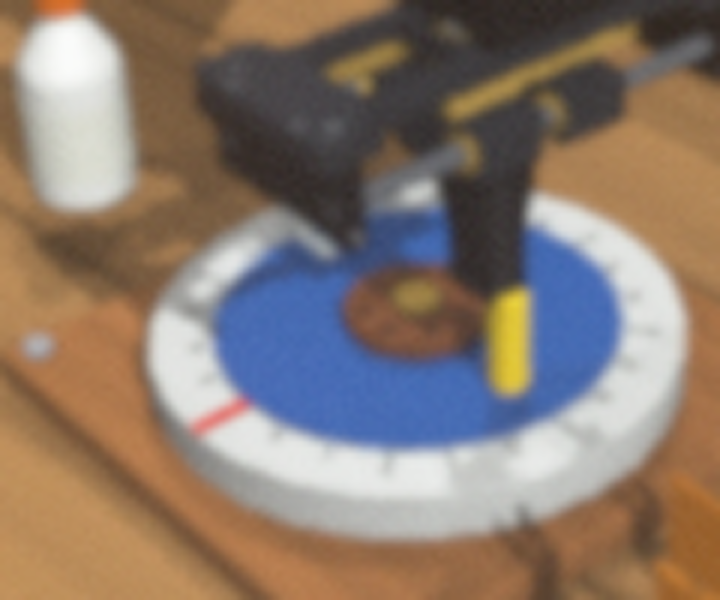

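The finger covers the peg's top without contact, so the real fingertip is about 22 mm higher than the reported pose implies. I'll back off and go 20 mm lower, which is still clear of the disc even if the reported height is right.

>>> move_arm([
  [1,0,10,0,0],
  [1,0,20,0,0],
  [1,0,30,0,0],
  [1,0,32,0,0],
  [1,5,32,0,0],
  [1,10,32,0,0],
  [1,15,32,0,0],
  [1,20,32,0,0],
])

```text
time: 5.9
position: [0.6136, 0.0157, 0.0712]
tool_rot: [-0.52, -0.479, 0.521, -0.478]
ft_force: [-0.1, -0.4, -0.6]
grip_width: 0.0004
```

Run:
```python
from h import *
pic("s6");to([.594,.0168,.072],-5)
```

```text
t 5.95 p [0.6131 0.0158 0.0703] head -4.77 q6 -0.07 F [ 0.09  0.92 -0.56] w 0.0007
shift mm [ -1.6 -19.2   0.6] turn 0.23
```

View pics/s6.png

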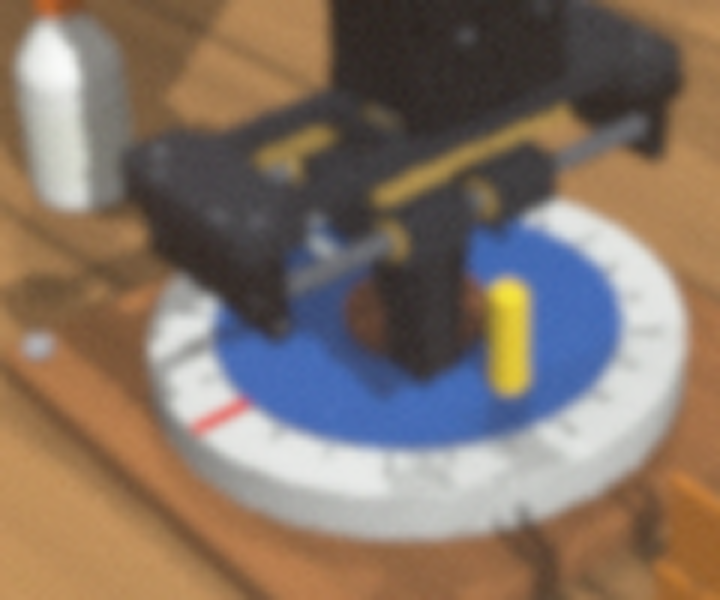

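>>> move_arm([
  [1,-1,-4,-1,0],
  [1,-1,-8,-1,0],
  [1,-1,-12,-1,0],
  [1,-1,-14,-1,0],
  [1,-1,-16,-1,0],
  [1,-1,-18,-1,0],
  [1,-1,-20,-1,0],
  [1,-1,-21,-1,0],
])

```text
time: 6.62
position: [0.5937, 0.0183, 0.0733]
tool_rot: [0.52, 0.479, -0.52, 0.479]
ft_force: [-0.4, -0.3, -0.3]
grip_width: 0.0006
```

Run:
```python
from h import *
pic("s7");to([.594,.0168,.072],-5)
```

```text
t 6.6667 p [0.5935 0.0183 0.0732] head -4.77 q6 -0.07 F [0.07 0.56 0.46] w 0.0
shift mm [1.2 0.6 1.5] turn 0.23
```

View pics/s7.png

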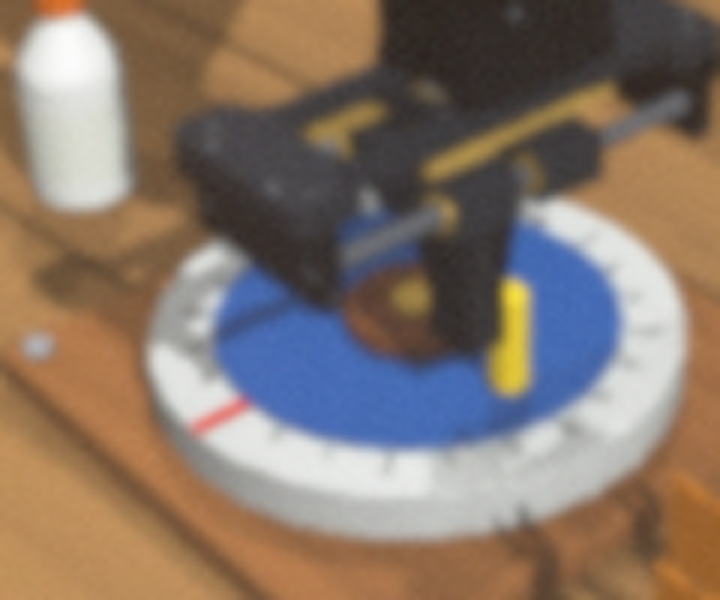

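The finger is at the peg's side, in front of it at (500,320) in the crop, with no force yet. Next I'll work out the arc in tool axes.

```bash
cat >> h.py <<'E'
C=np.array([.5658,-.0393])
def arc(dphi,d,n=8,z=.0725,r=.058):
    o=robot.get_obs();M=R.from_quat(o["tool_rot"]).as_matrix();p=o["position"]
    h=np.degrees(np.arctan2(M[1,1],M[0,1]));phi0=h+90
    a=np.radians(phi0);rel=p[:2]-C
    print("t",o["time"],"phi",round(phi0,2),"p",np.round(p,4),"rad",np.round(rel@[np.cos(a),np.sin(a)],4),"d",np.round(-(rel@[-np.sin(a),np.cos(a)]),4),"F",np.round(o["ft_force"],1),"q6",round(o["q"][5],2))
    for k in range(1,n+1):
        f=np.radians(phi0+dphi*k/n);u=np.array([np.cos(f),np.sin(f)]);t=np.array([-u[1],u[0]])
        T=np.append(C+r*u-d*t,z)
        print(np.round(np.append(M.T@(T-p)*1000,-dphi*k/n),1).tolist())
E
python3 - <<'E'
from h import *
arc(14,.0225)
E
```

```text
t 6.6667 phi 85.23 p [0.5935 0.0183 0.0732] rad 0.0598 d 0.0228 F [0.1 0.6 0.5] q6 -0.07
[0.7, -2.1, 1.1, -1.8]
[0.7, -3.9, 0.5, -3.5]
[0.7, -5.7, -0.1, -5.2]
[0.8, -7.6, -0.6, -7.0]
[0.8, -9.4, -1.0, -8.8]
[0.8, -11.3, -1.4, -10.5]
[0.8, -13.1, -1.7, -12.2]
[0.8, -15.0, -2.0, -14.0]
```

>>> move_arm([
  [1,0,-2,1,-1.8],
  [1,0,-4,0.5,-3.5],
  [1,0,-5.7,0,-5.2],
  [1,0,-7.6,-0.6,-7],
  [1,0,-9.4,-1,-8.8],
  [1,0,-11.3,-1.4,-10.5],
  [1,0,-13.1,-1.7,-12.2],
  [1,0,-15,-2,-14],
])

```text
time: 7.33
position: [0.5809, 0.0211, 0.0735]
tool_rot: [0.458, 0.538, -0.457, 0.54]
ft_force: [1.7, -0.1, -0.6]
grip_width: 0.0005
```

Run:
```python
from h import *
pic("s8")
arc(20,.0225)
```

```text
t 7.3833 phi 99.37 p [0.5802 0.0213 0.0734] rad 0.0574 d 0.0241 F [ 0.9 -0.9 -0.3] q6 -0.32
[0.9, -4.1, -1.5, -2.5]
[0.9, -6.7, -2.3, -5.0]
[0.8, -9.3, -3.0, -7.5]
[0.8, -12.0, -3.6, -10.0]
[0.8, -14.7, -4.1, -12.5]
[0.8, -17.4, -4.5, -15.0]
[0.8, -20.1, -4.7, -17.5]
[0.8, -22.8, -4.8, -20.0]
```

View pics/s8.png

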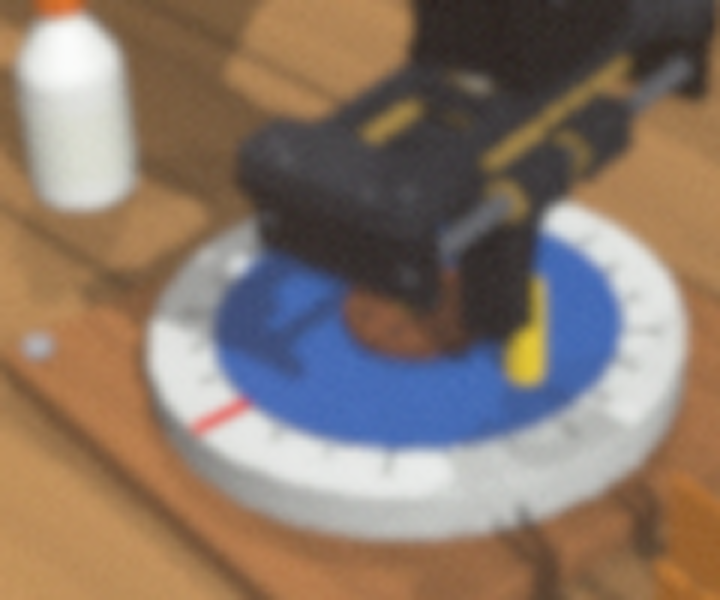

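>>> move_arm([
  [1,0.8,-3,-1,-2.5],
  [1,0.8,-5.5,-2,-5],
  [1,0.8,-8.2,-3,-7.5],
  [1,0.8,-11,-3.6,-10],
  [1,0.8,-13.7,-4.1,-12.5],
  [1,0.8,-16.5,-4.5,-15],
  [1,0.8,-19.2,-4.7,-17.5],
  [1,0.8,-22,-4.8,-20],
])

```text
time: 8.05
position: [0.5586, 0.0224, 0.0729]
tool_rot: [0.358, 0.609, -0.357, 0.612]
ft_force: [2.8, 0.0, 0.4]
grip_width: 0.0008
```

Run:
```python
from h import *
pic("s9")
arc(20,.023)
```

```text
t 8.1 phi 119.39 p [0.5576 0.0225 0.0728] rad 0.0579 d 0.0231 F [ 1.4 -0.2 -0.2] q6 -0.67
[0.3, -2.7, -1.1, -2.5]
[0.3, -5.3, -1.9, -5.0]
[0.3, -7.9, -2.6, -7.5]
[0.3, -10.6, -3.3, -10.0]
[0.3, -13.2, -3.7, -12.5]
[0.3, -15.9, -4.1, -15.0]
[0.3, -18.6, -4.4, -17.5]
[0.3, -21.4, -4.5, -20.0]
```

View pics/s9.png

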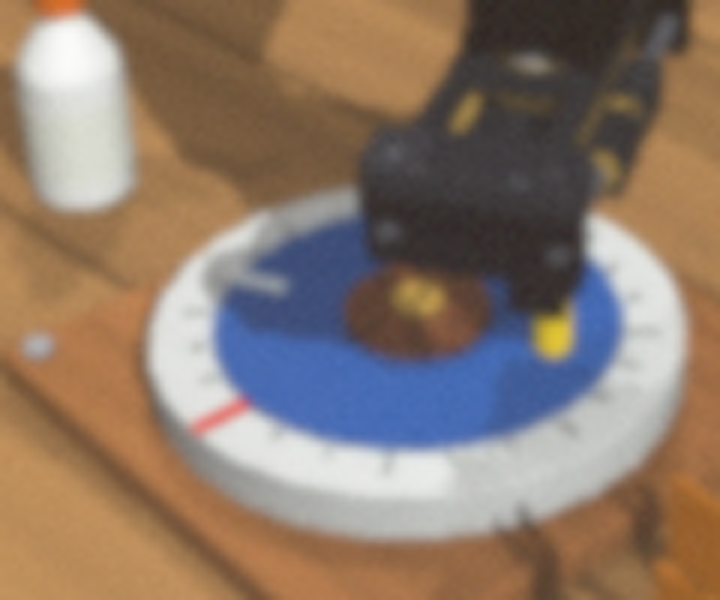

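The peg follows. The white mark is now at (258,280) in the crop, moving toward the red line at (222,415).

>>> move_arm([
  [1,0.3,-2.7,-1.1,-2.5],
  [1,0.3,-5.3,-1.9,-5],
  [1,0.3,-7.9,-2.6,-7.5],
  [1,0.3,-10.6,-3.3,-10],
  [1,0.3,-13.2,-3.7,-12.5],
  [1,0.3,-15.9,-4.1,-15],
  [1,0.3,-18.6,-4.4,-17.5],
  [1,0.3,-21.4,-4.5,-20],
])

```text
time: 8.77
position: [0.5374, 0.0161, 0.0726]
tool_rot: [0.247, 0.662, -0.246, 0.664]
ft_force: [3.0, 0.5, 1.2]
grip_width: 0.0008
```

Run:
```python
from h import *
arc(16,.023)
```

```text
t 8.7667 phi 139.25 p [0.5374 0.0161 0.0726] rad 0.0577 d 0.0235 F [3.  0.5 1.2] q6 -1.04
[0.0, -2.5, -1.1, -2.0]
[0.0, -4.6, -1.8, -4.0]
[0.0, -6.7, -2.4, -6.0]
[0.0, -8.8, -3.0, -8.0]
[0.0, -10.9, -3.4, -10.0]
[0.0, -13.0, -3.9, -12.0]
[0.0, -15.2, -4.2, -14.0]
[0.0, -17.4, -4.4, -16.0]
```

>>> move_arm([
  [1,0,-2.5,-1.1,-2],
  [1,0,-4.6,-1.8,-4],
  [1,0,-6.7,-2.4,-6],
  [1,0,-8.8,-3,-8],
  [1,0,-10.9,-3.4,-10],
  [1,0,-13,-3.9,-12],
  [1,0,-15.2,-4.2,-14],
  [1,0,-17.4,-4.4,-16],
])

```text
time: 9.43
position: [0.5225, 0.0059, 0.0724]
tool_rot: [0.152, 0.69, -0.151, 0.692]
ft_force: [2.7, 2.2, 0.2]
grip_width: 0.0004
```

```bash
cat >> h.py <<'E'
def ang(c):
    q=R.from_quat(c["rotation"]);im=c["image"]
    # warp dial plane z=.042 to a metric map, 0.5 mm/px, centred on C
    N=440;s=.0005
    def pj(P):
        d=q.inv().apply(np.array(P)-c["xyz"]);return [d[0]/d[2]*c["fx"]+c["cx"],d[1]/d[2]*c["fy"]+c["cy"]]
    pts=[(0,0),(N,0),(N,N),(0,N)]
    src=np.float32([pj([C[0]+(N/2-v)*s,C[1]+(N/2-u)*s,.042]) for u,v in pts])
    return cv2.warpPerspective(im,cv2.getPerspectiveTransform(src,np.float32(pts)),(N,N),flags=cv2.INTER_CUBIC)
E
python3 - <<'E'
from h import *
c=pic("s10");w=ang(c);cv2.imwrite("pics/w10.png",w[:,:,::-1])
arc(16,.023)
E
```

```text
t 9.4833 phi 155.29 p [0.5219 0.0057 0.0724] rad 0.0587 d 0.0225 F [ 0.6  1.5 -0.2] q6 -1.34
[-0.1, -1.6, -0.0, -2.0]
[-0.2, -3.6, -0.7, -4.0]
[-0.2, -5.7, -1.4, -6.0]
[-0.2, -7.8, -1.9, -8.0]
[-0.2, -10.0, -2.4, -10.0]
[-0.2, -12.1, -2.8, -12.0]
[-0.2, -14.2, -3.1, -14.0]
[-0.2, -16.4, -3.4, -16.0]
```

View pics/s10.png

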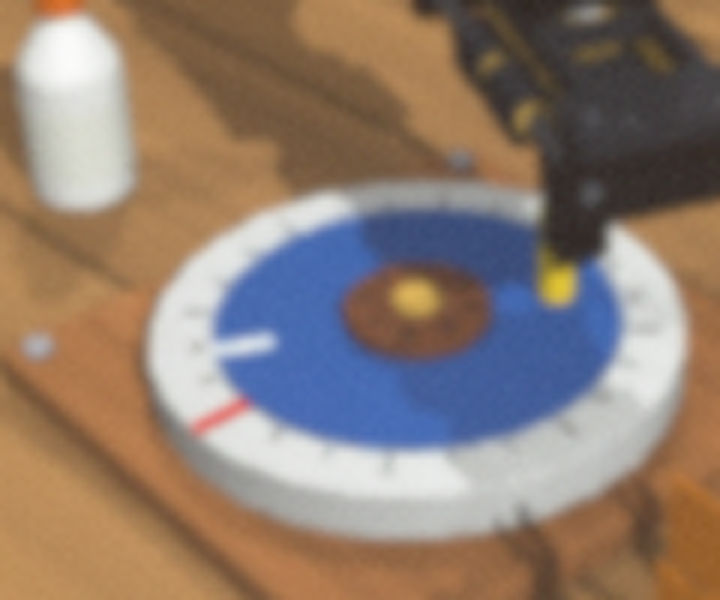

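View pics/w10.png

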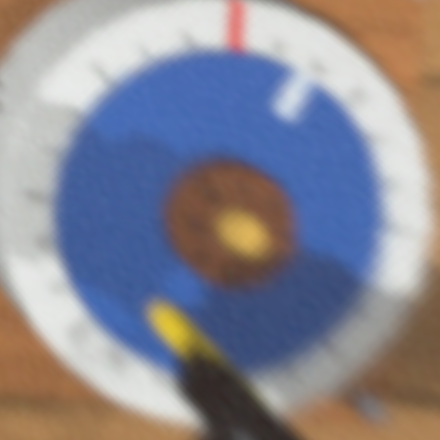

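```bash
cat >> h.py <<'E'
def meas(c):
    w=ang(c);hsv=cv2.cvtColor(w,cv2.COLOR_RGB2HSV).astype(int);H,S,V=hsv[...,0],hsv[...,1],hsv[...,2]
    blue=((H>100)&(H<128)&(S>100)).astype(np.uint8)
    blue=cv2.morphologyEx(blue,cv2.MORPH_OPEN,np.ones((7,7)))
    # outer circle: robust fit on the rays' outermost blue pixel
    from scipy.optimize import least_squares
    P=[]
    for a in np.radians(np.arange(0,360,3)):
        r=np.arange(100,190);x=(220+r*np.cos(a)).astype(int);y=(220+r*np.sin(a)).astype(int)
        k=np.nonzero(blue[y,x])[0]
        if len(k): P.append((220+r[k[-1]]*np.cos(a),220+r[k[-1]]*np.sin(a)))
    P=np.array(P);f=least_squares(lambda v:np.hypot(P[:,0]-v[0],P[:,1]-v[1])-v[2],[220,220,165],loss="soft_l1",f_scale=2).x
    yy,xx=np.mgrid[:440,:440];rr=np.hypot(xx-f[0],yy-f[1])
    red=((H<8)|(H>170))&(S>100)&(V>110)&(rr>f[2]+3)&(rr<f[2]+50)&(yy<220)
    white=(S<80)&(V>110)&(rr<f[2]-6)&(rr>f[2]-48)&(yy<260)
    out=[]
    for m in(red,white):
        n,l,s,ce=cv2.connectedComponentsWithStats(m.astype(np.uint8));i=1+np.argmax(s[1:,4]);out.append((np.degrees(np.arctan2(-(ce[i][0]-f[0]),-(ce[i][1]-f[1]))),s[i,4],np.round(ce[i],1)))
    print("centre,r",np.round(f,1),"red",out[0],"mark",out[1],"to go CCW",round(out[0][0]-out[1][0],2))
    return w
E
python3 - <<'E'
from h import *
c=robot.camera("scene");meas(c)
E
```

```text
centre,r [217.7 212.6 158. ] red (np.float64(-5.415587284391196), np.int32(276), array([235.4,  25.9])) mark (np.float64(-32.153525407476586), np.int32(938), array([289.3,  98.6])) to go CCW 26.74
```

>>> move_arm([
  [1,0,-1.6,0,-2],
  [1,0,-3.6,-0.7,-4],
  [1,0,-5.7,-1.4,-6],
  [1,0,-7.8,-1.9,-8],
  [1,0,-10,-2.4,-10],
  [1,0,-12.1,-2.8,-12],
  [1,0,-14.2,-3.1,-14],
  [1,0,-16.4,-3.4,-16],
])

```text
time: 10.2
position: [0.5114, -0.0072, 0.0722]
tool_rot: [0.055, 0.705, -0.054, 0.705]
ft_force: [1.1, 2.1, 0.5]
grip_width: 0.0007
```

Run:
```python
from h import *
c=robot.camera("scene");meas(c)
arc(8,.0225)
```

```text
centre,r [218.  213.4 158.4] red (np.float64(-5.2752562024339475), np.int32(280), array([235.3,  26. ])) mark (np.float64(-17.16373555939837), np.int32(922), array([257.8,  84.6])) to go CCW 11.89
t 10.25 phi 171.27 p [ 0.5111 -0.0075  0.0722] rad 0.0589 d 0.0231 F [ 0.5 -0.  -0. ] q6 -1.65
[-0.3, -1.6, 0.5, -1.0]
[-0.3, -2.6, 0.1, -2.0]
[-0.3, -3.7, -0.2, -3.0]
[-0.3, -4.7, -0.5, -4.0]
[-0.3, -5.7, -0.9, -5.0]
[-0.3, -6.8, -1.2, -6.0]
[-0.3, -7.8, -1.4, -7.0]
[-0.3, -8.9, -1.7, -8.0]
```

>>> move_arm([
  [1,0,-1.2,0.3,-1],
  [1,0,-2.4,0,-2],
  [1,0,-3.5,-0.2,-3],
  [1,0,-4.5,-0.5,-4],
  [1,0,-5.6,-0.9,-5],
  [1,0,-6.7,-1.2,-6],
  [1,0,-7.8,-1.4,-7],
  [1,0,-8.9,-1.7,-8],
])

```text
time: 10.92
position: [0.5075, -0.0161, 0.0719]
tool_rot: [0.004, 0.708, -0.004, 0.707]
ft_force: [-1.0, 1.7, 1.5]
grip_width: 0.0006
```

Run:
```python
from h import *
c=robot.camera("scene");w=meas(c);cv2.imwrite("pics/w12.png",w[:,:,::-1])
arc(3,.0225,4)
```

```text
centre,r [218.4 213.8 158.7] red (np.float64(-5.119685483299984), np.int32(249), array([235.4,  24.1])) mark (np.float64(-7.892246187864357), np.int32(916), array([236.9,  80.3])) to go CCW 2.77
t 10.9667 phi 179.35 p [ 0.5076 -0.0163  0.0719] rad 0.0585 d 0.0224 F [-1.7  2.2  0.9] q6 -1.81
[-0.6, -0.6, 0.2, -0.8]
[-0.6, -1.4, -0.1, -1.5]
[-0.6, -2.1, -0.3, -2.2]
[-0.6, -2.9, -0.6, -3.0]
```

View pics/w12.png

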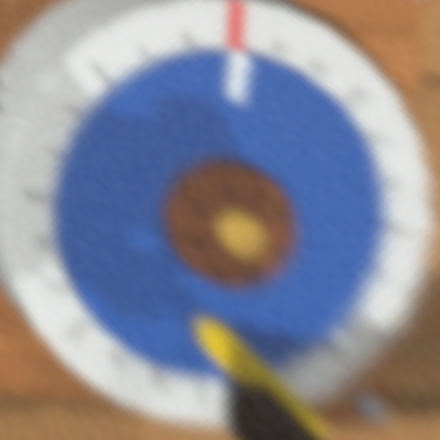

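>>> move_arm([
  [1,0,-0.7,0,-0.7],
  [1,0,-1.4,-0.1,-1.4],
  [1,0,-2,-0.3,-2],
  [1,0,-2.6,-0.5,-2.7],
  [1,0,-2.6,-0.5,-2.7],
])

```text
time: 11.38
position: [0.5072, -0.0187, 0.0719]
tool_rot: [-0.012, 0.707, 0.012, 0.707]
ft_force: [-2.8, 2.0, 0.3]
grip_width: 0.0004
```

Run:
```python
from h import *
c=robot.camera("scene");w=meas(c)
arc(1,.0225,1)
```

```text
centre,r [218.3 213.6 158.6] red (np.float64(-5.176336093776864), np.int32(258), array([235.5,  24.6])) mark (np.float64(-5.393373711161713), np.int32(936), array([230.9,  80.9])) to go CCW 0.22
t 11.4333 phi 181.93 p [ 0.5072 -0.0187  0.0719] rad 0.0579 d 0.0226 F [-2.4  3.   0.6] q6 -1.86
[-0.6, -1.1, -0.5, -1.0]
```

>>> move_arm([
  [1,0,2,0,0],
  [1,0,6,0,0],
  [1,0,12,0,0],
  [1,0,18,0,0],
  [1,-10,20,0,0],
  [1,-40,20,0,0],
  [1,-75,20,0,0],
  [1,-110,20,0,0],
])

```text
time: 12.1
position: [0.5063, 0.0018, 0.1835]
tool_rot: [-0.012, 0.707, 0.012, 0.707]
ft_force: [0.9, -0.3, 0.1]
grip_width: 0.0001
```

Run:
```python
from h import *
c=robot.camera("scene");w=meas(c);cv2.imwrite("pics/w14.png",w[:,:,::-1])
to([.4,.3,.25],90)
```

```text
centre,r [218.1 213.4 158.4] red (np.float64(-5.268448002793862), np.int32(267), array([235.5,  24.6])) mark (np.float64(-5.553499237795778), np.int32(943), array([231. ,  80.9])) to go CCW 0.29
t 12.15 p [0.5109 0.001  0.1903] head 92.0 q6 -1.82 F [ 1.08 -0.23  2.55] w 0.0007
shift mm [-62.  302.4 -99.7] turn 2.0
```

View pics/w14.png

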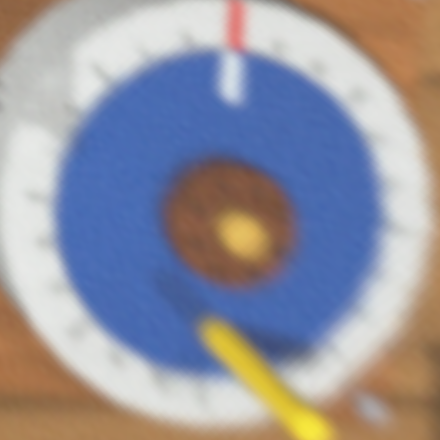

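Mark and red line look aligned in this view, within about 2 mm. I'll clear the arm to verify from the top camera.

>>> move_arm([
  [1,-25,10,-5,0],
  [1,-50,40,-15,0],
  [1,-60,80,-30,0],
  [1,-60,120,-45,0],
  [1,-60,160,-60,0],
  [1,-60,200,-70,0],
  [1,-60,240,-80,0],
  [1,-60,280,-90,0],
])

```text
time: 12.82
position: [0.4072, 0.2773, 0.243]
tool_rot: [-0.012, 0.706, 0.012, 0.708]
ft_force: [0.8, 0.6, -0.4]
grip_width: 0.0004
```

Run:
```python
from h import *
c=robot.camera("top");look(c);im=c["image"][:,:,::-1];w=meas(c)
cv2.imwrite("pics/t15.png",cv2.resize(im[100:260,220:490],None,fx=2.9,fy=2.9,interpolation=cv2.INTER_CUBIC));cv2.imwrite("pics/w15.png",w[:,:,::-1])
c=robot.camera("scene");w=meas(c)
```

```text
dial ell [359.5 189. ] [ 0.5654 -0.0393  0.042 ] circ [ 0.5662 -0.0393] 0.0797
red [(15, array([363.9, 147.2]), array([ 0.6617, -0.048 ,  0.042 ]))]
yel [(41, array([359.1, 213.3]), array([ 0.5075, -0.0341,  0.087 ]))]
white [(53, array([334.3, 166.2]), array([0.6159, 0.0185, 0.042 ])), (50, array([362.1, 158.2]), array([ 0.6362, -0.0441,  0.042 ])), (49, array([335.8, 212.2]), array([0.5117, 0.0131, 0.042 ]))]
centre,r [220.5 219.7 159.2] red (np.float64(-5.042132152992362), np.int32(345), array([237.2,  29.7])) mark (np.float64(-3.4969738962509744), np.int32(718), array([228.8,  84.4])) to go CCW -1.55
centre,r [218.  213.2 158.2] red (np.float64(-5.280279824840329), np.int32(282), array([235.4,  25.2])) mark (np.float64(-5.6251745415279215), np.int32(942), array([231. ,  80.9])) to go CCW 0.34
```

View pics/t15.png

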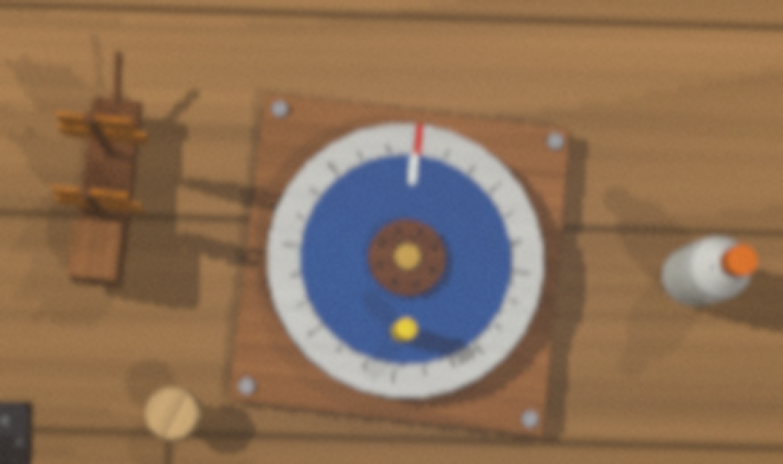

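View pics/w15.png

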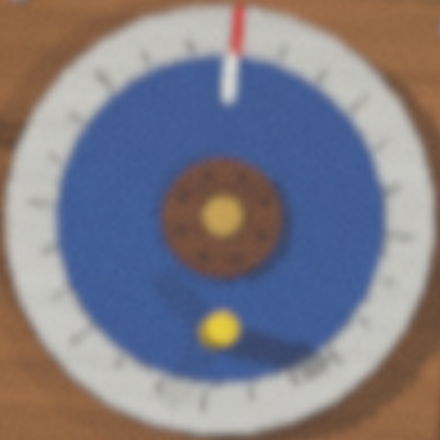

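The top view puts the mark 0 to 1.5° past the red line (at most about 2.2 mm on the rim), and the scene view puts it 0.3° short. Both are inside the 5 mm tolerance. The ship, spool and bottle are where they were, and the arm is clear.

```bash
python3 -c "
from rig import robot
print(robot.get_obs()['joint_velocities'].round(3));print(robot.hand_in())"
```

```text
[-0.074 -0.001  0.013 -0.026 -0.    -0.015]
the job is handed in; nothing more can be done
None
```

I turned the dial about 90° counter-clockwise by pushing the yellow peg with the closed fingertips. The white mark now sits at the red line, and I moved the arm clear and handed the job in at about 13 s. The hand-in reports no verdict.

- **Push:** the wrist force read about 4 N at most. I never gripped or lifted the peg or dial.
- **Final alignment:** the two cameras differ slightly. The scene camera shows the mark 0.3° short of the line. The top camera shows it 1.3–1.5° past (about 2 mm on the rim), although the peg's position in that same picture gives about 0°. All are inside the 5 mm (3.4°) limit, so I did not correct it.
- **Bystanders:** by eye in the last top picture, the ship, spool and bottle had not moved. I did not measure them again.
- **Height mismatch:** the fingertip was about 20 mm higher than the reported tool pose implied, so the first approach passed over the peg without touching it. I then lowered the tool using the picture. I did not find the cause.

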